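# Spice mills heavy end down

### The job

Two square spice mills lie on the wooden board. They look the same at both ends, but each hides its heavy grinder in one end, which shows only when it is lifted. Lay both on the sloping rest, one in each lane, straight up the slope with the heavy end down at the foot stop, let go, and leave the shaker, the ramekin and the tape roll alone.

Things in the scene. Friction and masses are not known exactly. Their poses are not given: they have to be found in the camera images.
- mill_a: Spice mill: loose square bar 120 mm long, dark wood middle 30 x 30 mm, steel cap 34 x 34 x 18 mm at each end, 0.38 to 0.56 kg, lying flat. Origin at its exact centre, x along the bar, toward the heavy end or the light one (differs from start to start, cannot be seen). Its mass centre lies about 34 mm from the middle; lifted at the middle it loads the wrist with 0.13 to 0.19 N m, heavy end down.
- mill_b: A second spice mill, the same as mill_a in every way; its heavy end is drawn independently.
- rest: Fixed light wooden rest, 186 mm wide. Origin under it on the board; x level, pointing up-slope (away from the robot), y across, z up. It rises at 26 degrees toward +x from a foot stop at x = -50 mm, where its face is 20 mm above the board; the slope is 108 mm long. The stop stands 22 mm off the slope. Guides 12 mm high on the lowest 36 mm, at the middle and both sides, leave two lanes 81 mm wide.
- lane_1 (a point): Where a mill's centre lies when the mill rests against the foot stop in the lane on the rest's +y side: 60 mm up the slope, 17 mm off it, 44.5 mm from the rest's middle. Axes as the rest's (not tilted).
- lane_2 (a point): The same for the lane on the rest's -y side.
- shaker: White sugar shaker, 67 mm diameter, 114 mm tall, standing loose on the worktop; origin at the centre of its underside. Bystander.
- ramekin: White ramekin, 82 mm diameter, 48 mm tall, standing loose on the worktop; origin at the centre of its underside. Bystander.
- tape_roll: Roll of tape, 76 mm diameter, 18 mm high, lying flat and loose on the worktop; origin at the centre of its underside. Bystander.
- board: Fixed oak board, 800 mm wide, 168 mm deep, top 18 mm above the worktop, overhanging its front edge; origin under its middle at worktop height. The mills and the rest stand on it. A clear upright glass screen, 550 mm high, stands 92 mm beyond its middle (8 mm beyond its far edge), from the left to 0.38 m right of the robot: keep the hand clear of it.

How it is judged:
By the outcome, as a careful person would: the job done as asked, in the order asked, and still so for the second after the job is handed in, with the robot touching nothing.
It also fails if it takes over 62 s, if anything falls off the work surface, if the arm or the gripper's body presses on something with over 40 N, if the wrist force passes 120 N, or if a joint passes its speed limit or range.

### The arm

A 6-joint arm with a two-finger parallel gripper is mounted at the origin on a cart in front of the work surface, level with it; the furniture and walls round the work are solid. World frame = base frame: x ahead of the robot, y to its left, z up, the work surface at z = 0. Lengths are in m, angles in degrees, forces in N, time in s.
With the tool pointing down it reaches from about 0.375 to 0.9 m from the base axis. Payload 3.1 kg.
Tool frame: the origin (TCP) lies midway between the tips of the shut fingers; the grasp point (between the pads) lies 19 mm behind it; z points along the fingers, y is the direction in which the jaws open and shut (so a half turn about z gives the same grasp; the last joint's range is limited). The gripper opens to 87 mm and grips with 3 to 60 N. Pads are 19 mm wide; open, the fingers measure 117 mm over their backs; the gripper's body (75 mm by 190 mm) begins 51 mm behind the grasp point.
Start: joints at [-86.603, 30.224, 82.088, -0, 67.689, -10.227], TCP at [0.147, -0.607, 0.223] pointing down, gripper open.
Joint ranges: [-176.69, 176.69], [-43.24, 126.21], [12.49, 139.97], [-82, 262], [0, 151.66], [-163.58, 163.58]. Speed limits (degrees/s): [159.86, 159.86, 180, 180, 180, 180].

### API

Orientations are given as a 3x3 rotation matrix whose columns are the frame's x, y, z axes.
In Python, from rig import bot, capture, get_calibration gives the robot as it stands.
- The arm moves only by the tool play_rows, never from a script. Its arguments are lists of equal length, an entry for each row: "fingers": the closure in counts, from 0 (fully open) to 255 (shut); "linear": the shift along the tool's x, y, z in mm, a list of three; "rot": the turn, a rotation vector about the tool's x, y, z in degrees, a list of three. A call has 1 to 20 rows; each row is the pose to reach, as a shift and turn from the pose commanded when the call began, along the tool's axes at that moment; what a row does not reach only later rows make up. A row lasts 1/10 s, in which the tool goes at most 50 mm and 8.59 degrees, less where a joint would pass 70% of its speed; a pose out of reach is approached as far as the arm can. A call with a gripper value outside its range is refused whole. The fingers move at their own pace and stop on an object; the grip force is fixed at half the most. Time passes only in rows, so rows that repeat a pose let the fingers close. It gives the time, the measured TCP pose, the force and the opening at its end, in the units of the state.
- bot.read_state(): the state, without advancing time (a new reading comes with each control period).
- capture(name): name is "scene" or "top" or "wrist"; returns the picture (480x640x3 uint8, red, green, blue); there is no depth.
- get_calibration(name): a dict with "vfov" (degrees; the focal length in pixels is half the picture's height over the tangent of half this angle, whatever the lens; pixels are square), "cx", "cy" (the principal point, pixels), "dist" ([k1, k2, p1, p2, k3] as OpenCV has them; the pictures are not rectified), "camera_from_world" (4x4, takes a point from world to camera coordinates). Camera axes: x right, y down, z forward; pixel columns grow to the right and rows downward; lengths in m; the calibration is good to about 2 mm. A picture is of the moment at which its call begins: read the wrist's pose just before it. get_calibration takes no time and is no camera call; for the wrist camera it gives the pose at the moment of the call.
- bot.hand_in(): hands the job in, once; it reports no verdict.
The state is a dict: "time_s": time; "joint_positions": joint angles; "qvel": joint speeds; "tau": joint torques, N m; "position": TCP position; "tcp_rot": TCP orientation; "force": force on the tool from outside, world axes, zero at the start; "moment": the same for the moment, N m; "opening": opening from 0.0 (shut) to 1.0 (fully open).
Only numpy, scipy, OpenCV 4.12 (cv2) and the standard library are available. Lean on these libraries where they do the work, as an engineer would, in place of code of your own. Each camera call takes 0.05 s, during which the arm holds its last target.

## Working session

There is one attempt and no reset: what is moved stays moved. The work goes in short steps, Python scripts to look and compute and a tool call to move; the robot and the scene stay as the last step left them, time stands still between calls to the robot, and variables do not carry over. Pictures are saved under pics/ and viewed, and the job is handed in when it is done.

Besides the shell and the picture viewer there is one more tool, called after "Call:" in YAML: its name, and indented under it one key for each argument. play_rows: Moves the arm, as the interface text tells. Its arguments: {"type":"object","properties":{"fingers":{"type":"array"},"linear":{"type":"array"},"rot":{"type":"array"}},"required":["fingers","linear","rot"]}

```bash
ls; mkdir -p pics
python3 - <<'E'
from rig import bot,capture,get_calibration
import cv2,numpy as np
np.set_printoptions(precision=4,suppress=True)
s=bot.read_state();print(s)
for n in("scene","top","wrist"):
    c=get_calibration(n);print(n,c)
    cv2.imwrite(f"pics/{n}0.png",capture(n)[:,:,::-1])
E
```

```text
pics
{'time_s': 0.0, 'joint_positions': array([-86.6018,  30.2782,  82.1549,  -0.0023,  67.6882, -10.2272]), 'qvel': array([ 0.0157, -0.0273, -0.0188, -0.0142, -0.0092,  0.0431]), 'tau': array([ -0.0005, -44.004 , -17.6592,   0.0632,   0.0583,  -0.0002]), 'position': array([ 0.1472, -0.6067,  0.2216]), 'tcp_rot': array([[ 0.9719,  0.2356, -0.0002],
       [ 0.2356, -0.9719,  0.0021],
       [ 0.0003, -0.0021, -1.    ]]), 'force': array([-0.2942,  0.5973,  0.3254]), 'moment': array([-0.0185,  0.0032, -0.0393]), 'opening': 1.0005965337238303}
scene {'vfov': 46.553663236411964, 'cx': 308.958029528813, 'cy': 242.3729424959156, 'dist': array([0.0132, 0.    , 0.    , 0.    , 0.    ]), 'camera_from_world': array([[ 0.8262, -0.5628,  0.0255, -0.4216],
       [-0.2911, -0.4653, -0.8359,  0.159 ],
       [ 0.4823,  0.6832, -0.5483,  1.6247],
       [ 0.    ,  0.    ,  0.    ,  1.    ]])}
top {'vfov': 48.69577788456558, 'cx': 315.5586395268279, 'cy': 225.27643741207228, 'dist': array([0.0472, 0.    , 0.    , 0.    , 0.    ]), 'camera_from_world': array([[-0.0242, -0.9997, -0.0019, -0.0464],
       [-0.9917,  0.0243, -0.1264,  0.4578],
       [ 0.1264, -0.0011, -0.992 ,  1.5053],
       [ 0.    ,  0.    ,  0.    ,  1.    ]])}
wrist {'vfov': 66.63901588120628, 'cx': 325.915986372752, 'cy': 232.7954321507065, 'dist': array([-0.0192,  0.    ,  0.    ,  0.    ,  0.    ]), 'camera_from_world': array([[ 0.2369, -0.9715, -0.001 , -0.6251],
       [-0.9384, -0.229 ,  0.2589, -0.0323],
       [-0.2518, -0.0604, -0.9659,  0.3891],
       [ 0.    ,  0.    ,  0.    ,  1.    ]])}
```

View pics/scene0.png

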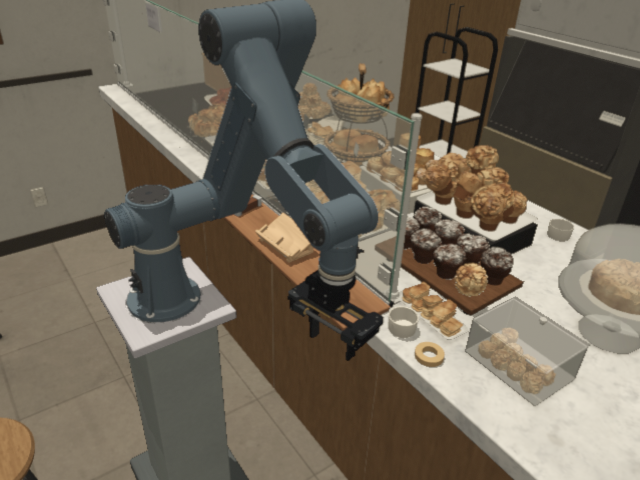

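View pics/top0.png

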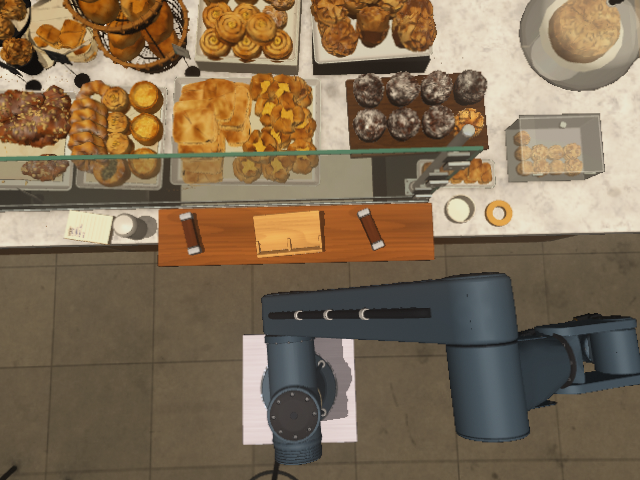

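View pics/wrist0.png

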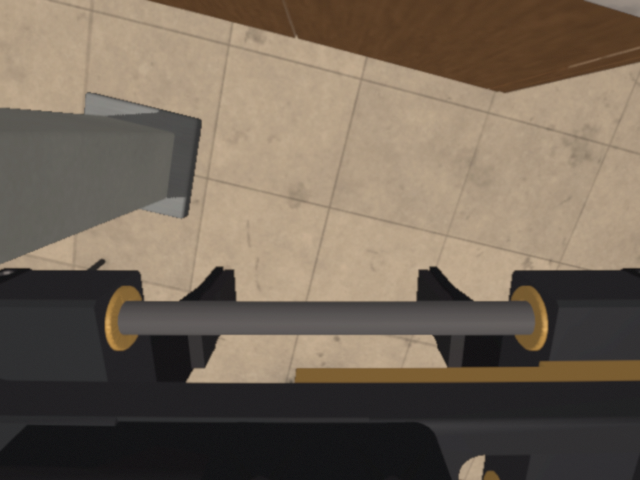

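The top view shows the mills at about (190,233) and (371,229), the rest at (288,233), the shaker at (128,226), the ramekin at (460,209) and the tape at (499,213).

```bash
cat > h.py <<'E'
from rig import bot,capture,get_calibration
import cv2,numpy as np
np.set_printoptions(precision=4,suppress=True)
def cam(n):
    c=get_calibration(n);f=240/np.tan(np.radians(c['vfov']/2))
    return np.array([[f,0,c['cx']],[0,f,c['cy']],[0,0,1.]]),np.array(c['dist']),np.array(c['camera_from_world'])
def ray(C,px):
    K,d,T=C;u=cv2.undistortPoints(np.array(px,float).reshape(-1,1,2),K,d)[:,0]
    D=np.c_[u,np.ones(len(u))]@T[:3,:3];o=-T[:3,:3].T@T[:3,3];return o,D
def onz(C,px,z):
    o,D=ray(C,px);return o+D*((z-o[2])/D[:,2])[:,None]
def proj(C,P):
    K,d,T=C;return cv2.projectPoints(np.array(P,float).reshape(-1,1,3),cv2.Rodrigues(T[:3,:3])[0],T[:3,3],K,d)[0][:,0]
E
python3 - <<'E'
from h import *
C=cam('top')
im=cv2.imread('pics/top0.png')
cv2.imwrite('pics/top0z.png',cv2.resize(im[190:275,150:450],(800,227),interpolation=cv2.INTER_CUBIC)) 
hsv=cv2.cvtColor(im,cv2.COLOR_BGR2HSV)
a=np.full((480,640),0,np.uint8)
print(onz(C,[(159,265),(433,258),(433,204),(158,209)],.018))
print('base',proj(C,[[0,0,0]]))
print(hsv[233,184:198],hsv[217,184:198],hsv[229,364:380])
print('shaker/ram/tape',onz(C,[(125,226),(460,209),(499,213)],.05))
E
```

```text
[[ 0.3539  0.3953  0.018 ]
 [ 0.3546 -0.3936  0.018 ]
 [ 0.5122 -0.4019  0.018 ]
 [ 0.517   0.4004  0.018 ]]
base [[299.1546 387.2926]]
[[ 11 181 111]
 [ 10 178 103]
 [ 10 180 102]
 [ 10 179 101]
 [ 10 179 101]
 [ 10 179 104]
 [ 10 182 108]
 [ 10 184 108]
 [ 10 183 103]
 [ 10 184 100]
 [ 10 175  86]
 [ 11 149  53]
 [ 12 159  56]
 [ 11 170  75]] [[ 16  27 205]
 [ 16  27 206]
 [ 16  27 207]
 [ 17  30 195]
 [ 17  30 179]
 [ 16  29 166]
 [ 18  35 146]
 [ 16  47  92]
 [ 15  64  72]
 [ 13  86  77]
 [ 12 176  87]
 [ 12 179  87]
 [ 12 184 108]
 [ 13 192 158]] [[ 11 181  79]
 [ 10 169  65]
 [ 11 182  98]
 [ 10 186 103]
 [ 10 186 104]
 [ 10 185 102]
 [ 10 184 101]
 [ 11 185 106]
 [ 10 188 110]
 [ 10 183 107]
 [ 10 187 101]
 [ 10 186 103]
 [ 12 182  84]
 [ 12 181  86]
 [ 12 195 145]
 [ 12 193 149]]
shaker/ram/tape [[ 0.465   0.4831  0.05  ]
 [ 0.4906 -0.4705  0.05  ]
 [ 0.4763 -0.5798  0.05  ]]
```

View pics/top0z.png

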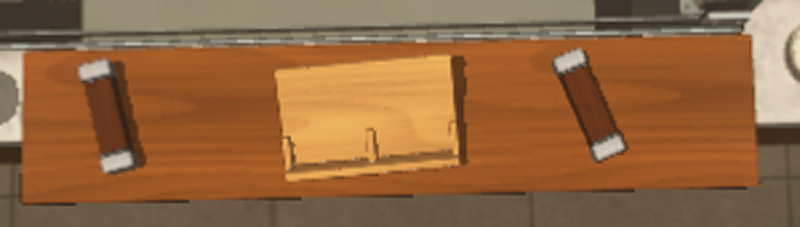

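Run:
```python
from h import *
C=cam('top')
im=cv2.imread('pics/top0.png')
hsv=cv2.cvtColor(im,cv2.COLOR_BGR2HSV)
m=((hsv[...,1]<70)&(hsv[...,2]>115)).astype(np.uint8)
for nm,(x0,x1,y0,y1) in dict(L=(170,215,207,260),R=(350,395,203,255)).items():
    w=np.zeros_like(m);w[y0:y1,x0:x1]=m[y0:y1,x0:x1]
    n,lab,st,ce=cv2.connectedComponentsWithStats(w)
    P=[]
    for i in range(1,n):
        if st[i,4]>25: print(nm,st[i],ce[i]);P.append(ce[i])
    W=onz(C,P,.052);print(W)
    d=W[0]-W[-1];print('len',np.hypot(*d[:2]),'yaw',np.degrees(np.arctan2(d[1],d[0])),'mid',(W[0]+W[-1])/2)
# rest
r=((hsv[...,0]>12)&(hsv[...,2]>195)&(hsv[...,1]<170)).astype(np.uint8)
w=np.zeros_like(r);w[200:265,240:335]=r[200:265,240:335]
c=max(cv2.findContours(w,0,2)[0],key=cv2.contourArea)
print(cv2.contourArea(c),cv2.approxPolyDP(c,3,True)[:,0].tolist(),cv2.minAreaRect(c))
z=cv2.resize(im[200:265,240:340],(800,520),interpolation=cv2.INTER_CUBIC);cv2.imwrite('pics/restz.png',z)
```

```text
L [180 212  11   8  61] [185.0492 215.7213]
L [188 247  12   8  65] [193.4154 250.0615]
[[0.4902 0.3136 0.052 ]
 [0.3915 0.2894 0.052 ]]
len 0.10160851929229624 yaw 13.789020045676631 mid [0.4408 0.3015 0.052 ]
R [358 208  12   9  64] [363.25   212.2656]
R [372 241  12   9  66] [377.7424 244.8333]
[[ 0.4877 -0.1946  0.052 ]
 [ 0.3935 -0.2322  0.052 ]]
len 0.10152289098751614 yaw 21.78650395319093 mid [ 0.4406 -0.2134  0.052 ]
2149.5 [[318, 211], [254, 216], [261, 250], [289, 250], [290, 238], [292, 248], [318, 244], [321, 247]] ((287.1718444824219, 231.49952697753906), (37.18071365356445, 65.52517700195312), 84.64418029785156)
```

View pics/restz.png

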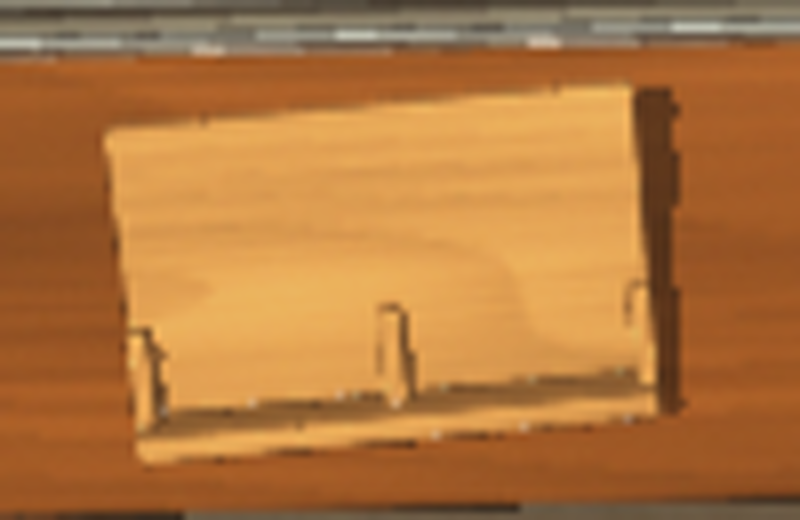

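Run:
```python
from h import *
C=cam('top')
f=lambda a:[(x/8-.44+240,y/8-.44+200) for x,y in a]
U=onz(C,f([(105,130),(632,86)]),.018+.0673)
print(U,np.linalg.norm(U[0]-U[1]),np.degrees(np.arctan2(*(U[0]-U[1])[:2]))*-1)
F=onz(C,f([(145,465),(658,413)]),.018+.039)
print(F,np.linalg.norm(F[0]-F[1]),np.degrees(np.arctan2(*(F[0]-F[1])[:2]))*-1)
yaw=np.radians(-(0)) 
for th in (4,5,6,7):
  # yaw th: x axis=(cos,sin)
  for s in(1,-1):
    t=np.radians(s*th);R=np.array([[np.cos(t),-np.sin(t)],[np.sin(t),np.cos(t)]])
    m=U.mean(0)[:2]-R@np.array([-.050+.0971,0])
    P=[np.r_[m+R@np.array([x,y]),.018+z] for x,y,z in[(.0471,.093,.0673),(.0471,-.093,.0673),(-.05,.093,.02),(-.05,-.093,.02),(-.05,0,.02),(-.05+.036*.9-.012*.438,0,.02+.036*.438+.012*.9)]]
    if s>0 or th==5: print(s*th,m,((proj(C,P)-[240,200]+.44)*8).round())
```

```text
[[ 0.4803  0.1174  0.0853]
 [ 0.4913 -0.0668  0.0853]] 0.18452325339329778 3.4311421602653014
[[ 0.365   0.1077  0.057 ]
 [ 0.3789 -0.0733  0.057 ]] 0.18154968310593814 4.386838053774946
4 [0.4388 0.022 ] [[103. 133.]
 [634.  83.]
 [140. 420.]
 [659. 371.]
 [400. 395.]
 [389. 312.]]
5 [0.4389 0.0212] [[103. 137.]
 [633.  79.]
 [146. 424.]
 [663. 366.]
 [405. 395.]
 [393. 312.]]
-5 [0.4389 0.0294] [[103.  91.]
 [635. 125.]
 [ 98. 380.]
 [617. 412.]
 [357. 396.]
 [358. 313.]]
6 [0.439  0.0203] [[104. 142.]
 [633.  74.]
 [151. 428.]
 [667. 361.]
 [409. 394.]
 [396. 312.]]
7 [0.4391 0.0195] [[105. 147.]
 [632.  70.]
 [156. 432.]
 [671. 356.]
 [414. 394.]
 [400. 311.]]
```

```bash
cat >> h.py <<'E'
from scipy.spatial.transform import Rotation as Ro
def Rt(yaw,pitch=0):
    c,s=np.cos(np.radians(yaw)),np.sin(np.radians(yaw))
    D=np.array([[c,s,0],[s,-c,0],[0,0,-1.]])
    return D@Ro.from_rotvec([0,pitch,0],degrees=True).as_matrix()
def to(p,R,s=None,p0=None,R0=None):
    s=s or bot.read_state()
    p0=s['position'] if p0 is None else np.array(p0);R0=s['tcp_rot'] if R0 is None else R0
    print('lin',(R0.T@(np.array(p)-p0)*1000).round(1).tolist(),'rot',Ro.from_matrix(R0.T@R).as_rotvec(degrees=True).round(1).tolist())
def st():
    s=bot.read_state();print('t',s['time_s'],'J',s['joint_positions'],'p',s['position'],'F',s['force'],'M',s['moment'],'op',s['opening']);print(s['tcp_rot']);return s
E
python3 - <<'E'
from h import *
to([.435,-.213,.17],Rt(21.8),p0=[.147,-.607,.223])
E
```

```text
lin [372.7, -315.0, 53.7] rot [-0.1, -0.0, -8.2]
```

Call:
play_rows:
  fingers: [0,0,0,0,0,0,0,0,0,0,0,0,0,0,0]
  linear:
    - [37,-31,0]
    - [74,-63,0]
    - [112,-94,0]
    - [149,-126,0]
    - [186,-157,5]
    - [224,-189,10]
    - [261,-220,15]
    - [298,-252,25]
    - [335,-283,40]
    - [373,-315,53]
    - [373,-315,53]
    - [373,-315,53]
    - [373,-315,53]
    - [373,-315,53]
    - [373,-315,53]
  rot:
    - [0,0,-1]
    - [0,0,-2]
    - [0,0,-3]
    - [0,0,-4]
    - [0,0,-5]
    - [0,0,-6]
    - [0,0,-7]
    - [0,0,-8]
    - [0,0,-8]
    - [0,0,-8]
    - [0,0,-8]
    - [0,0,-8]
    - [0,0,-8]
    - [0,0,-8]
    - [0,0,-8]

```text
time_s: 1.65
position: [0.4352, -0.2148, 0.1699]
tcp_rot: [[0.931, 0.366, 0.001], [0.366, -0.931, -0.001], [0.0, 0.001, -1.0]]
force: [0.3, 0.5, -0.3]
opening: 0.999
```

Run:
```python
from h import *
st()
C=cam('wrist')
im=capture('wrist');cv2.imwrite('pics/w1.png',im[:,:,::-1])
print(proj(C,[[.4877,-.1946,.052],[.3935,-.2322,.052]]))
print(-C[2][:3,:3].T@C[2][:3,3])
```

```text
t 1.65 J [-39.494   24.1013 104.9916  -0.007   50.8539  29.0321] p [ 0.4352 -0.2148  0.1699] F [ 0.3027  0.507  -0.3115] M [-0.028  -0.0035 -0.002 ] op 0.9992886303491866
[[ 0.9306  0.3661  0.0007]
 [ 0.3661 -0.9306 -0.0007]
 [ 0.0004  0.0009 -1.    ]]
[[325.1391 154.0711]
 [325.6456 280.0499]]
[ 0.5006 -0.1896  0.3318]
```

View pics/w1.png

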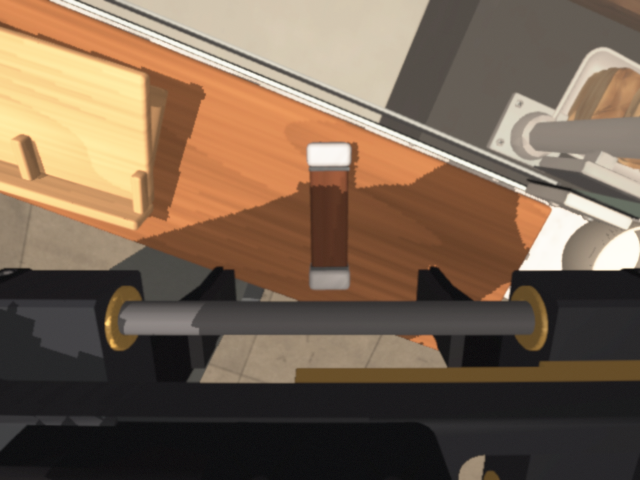

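The wrist view shows the mill upright, with caps at (329,155) and (329,278), and the rest at the left edge. I'll work out the mill's position from this view and plan the grasp.

Run:
```python
from h import *
C=cam('wrist');im=cv2.imread('pics/w1.png');hsv=cv2.cvtColor(im,cv2.COLOR_BGR2HSV)
m=((hsv[...,1]<60)&(hsv[...,2]>110)).astype(np.uint8);w=np.zeros_like(m);w[135:300,300:360]=m[135:300,300:360]
n,l,s_,ce=cv2.connectedComponentsWithStats(w)
for i in range(1,n):
    if s_[i,4]>200: print(s_[i],ce[i])
# mill axis from wood mask too
wd=((hsv[...,2]<130)&(hsv[...,1]>120)).astype(np.uint8)[172:262,300:360]
cx=[np.median(np.nonzero(r)[0])+300 for r in wd]; print(cx[5],cx[45],cx[85])
# top faces edges -> corners: far cap rows 144..165
Wt=onz(C,[(329,144),(329.5,288)],.052);print('ends',Wt,np.linalg.norm(Wt[0]-Wt[1]),Wt.mean(0))
P=onz(C,[(cx[5],177),(cx[85],257)],.050);d=P[0]-P[1];print(P,np.degrees(np.arctan2(d[1],d[0])))
# rest right side visible
Q=onz(C,[(152,73)],.0853);print('rest upper right corner',Q)
Q=onz(C,[(135,228)],.018+.02);print('rest foot right',Q)
```

```text
[ 307  143   44   28 1161] [328.5202 156.0887]
[310 271  40  18 703] [329.2546 279.4438]
349.0 329.5 326.5
ends [[ 0.4956 -0.1944  0.052 ]
 [ 0.3881 -0.2376  0.052 ]] 0.11583835425584185 [ 0.4419 -0.216   0.052 ]
[[ 0.4783 -0.2178  0.05  ]
 [ 0.4117 -0.2256  0.05  ]] 6.643837333489841
rest upper right corner [[ 0.496  -0.074   0.0853]]
rest foot right [[ 0.3729 -0.0693  0.038 ]]
```

Run:
```python
from h import *
to([.441,-.2155,.023],Rt(21.8))
```

```text
lin [5.1, 2.8, 146.9] rot [0.0, -0.0, -0.3]
```

Call:
play_rows:
  fingers: [0,0,0,0,0,0,0,255,255,255,255,255,255,255,255,255,255]
  linear:
    - [5,3,45]
    - [5,3,90]
    - [5,3,120]
    - [5,3,138]
    - [5,3,147]
    - [5,3,147]
    - [5,3,147]
    - [5,3,147]
    - [5,3,147]
    - [5,3,147]
    - [5,3,147]
    - [5,3,147]
    - [5,3,147]
    - [5,3,147]
    - [5,3,147]
    - [5,3,147]
    - [5,3,147]
  rot:
    - [0,0,0]
    - [0,0,0]
    - [0,0,0]
    - [0,0,0]
    - [0,0,0]
    - [0,0,0]
    - [0,0,0]
    - [0,0,0]
    - [0,0,0]
    - [0,0,0]
    - [0,0,0]
    - [0,0,0]
    - [0,0,0]
    - [0,0,0]
    - [0,0,0]
    - [0,0,0]
    - [0,0,0]

```text
time_s: 3.4
position: [0.4413, -0.2144, 0.0225]
tcp_rot: [[0.93, 0.369, -0.0], [0.369, -0.93, -0.0], [-0.0, 0.0, -1.0]]
force: [0.7, -0.5, -1.3]
opening: 0.341
```

Run:
```python
from h import *
st()
```

```text
t 3.4 J [-38.9825  40.1325 109.5966  -0.0033  30.2713  29.3909] p [ 0.4413 -0.2144  0.0225] F [ 0.7193 -0.4901 -1.2577] M [-0.0347 -0.0011  0.0027] op 0.341202521002042
[[ 0.9296  0.3686 -0.    ]
 [ 0.3686 -0.9296 -0.    ]
 [-0.      0.     -1.    ]]
```

Call:
play_rows:
  fingers: [255,255,255,255,255,255,255]
  linear:
    - [0,0,-6]
    - [0,0,-14]
    - [0,0,-22]
    - [0,0,-30]
    - [0,0,-30]
    - [0,0,-30]
    - [0,0,-30]
  rot:
    - [0,0,0]
    - [0,0,0]
    - [0,0,0]
    - [0,0,0]
    - [0,0,0]
    - [0,0,0]
    - [0,0,0]

```text
time_s: 4.1
position: [0.4412, -0.2142, 0.0525]
tcp_rot: [[0.93, 0.369, -0.0], [0.369, -0.93, 0.0], [-0.0, -0.0, -1.0]]
force: [1.0, 0.4, -4.3]
opening: 0.342
```

Run:
```python
from h import *
s=st()
print('tool M',s['tcp_rot'].T@s['moment'])
cv2.imwrite('pics/w2.png',capture('wrist')[:,:,::-1]);cv2.imwrite('pics/s2.png',capture('scene')[:,:,::-1])
```

```text
t 4.1 J [-38.9794  36.6725 109.0089  -0.0005  34.3365  29.3935] p [ 0.4412 -0.2142  0.0525] F [ 1.0389  0.3674 -4.2588] M [-0.0871  0.1691 -0.0274] op 0.3422362158761662
[[ 0.9296  0.3686 -0.0002]
 [ 0.3686 -0.9296  0.0002]
 [-0.0002 -0.0003 -1.    ]]
tool M [-0.0186 -0.1893  0.0275]
```

View pics/w2.png

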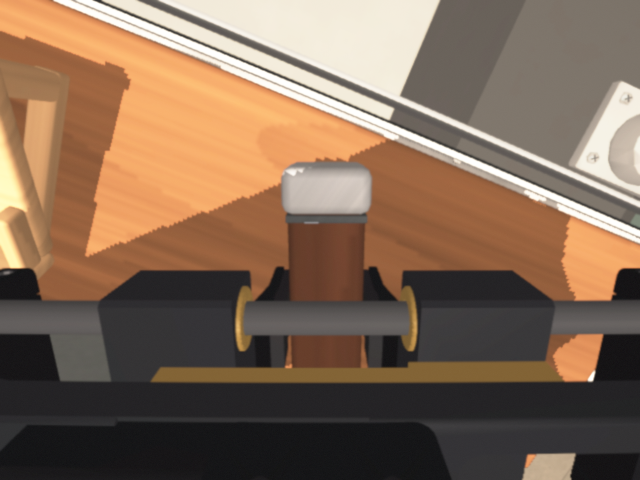

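View pics/s2.png

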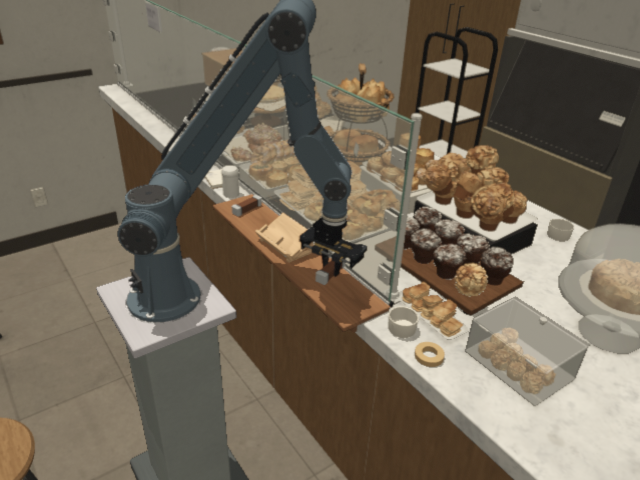

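```bash
cat > kin.py <<'E'
from h import *
from scipy.optimize import least_squares
D=[([-86.603,30.224,82.088,0,67.689],[.147,-.607,.223]),([-39.494,24.1013,104.9916,0,50.8539],[.4352,-.2148,.1699]),([-38.9825,40.1325,109.5966,0,30.2713],[.4413,-.2144,.0225]),([-38.9794,36.6725,109.0089,0,34.3365],[.4412,-.2142,.0525])]
rd=np.radians
def res(v):
    a,hz,L1,L2,c=v;o=[]
    for J,p in D:
        off=.11
        R=np.array([np.cos(rd(J[0])),np.sin(rd(J[0]))]);r=p[0]*R[0]+p[1]*R[1]
        q2,q3=rd(J[1]),rd(J[2])
        o+=[a+L1*np.sin(q2)+L2*np.sin(q2+q3+c)-r,hz+L1*np.cos(q2)+L2*np.cos(q2+q3+c)-p[2]]
    return o
if __name__=='__main__':
    for J,p in D: print('lat',-p[0]*np.sin(rd(J[0]))+p[1]*np.cos(rd(J[0])))
    for g in([0,0,.4,.35,0],[.05,0,.3,.4,.0],[0,.0,.5,.5,-.1]):
        s=least_squares(res,g);print(s.x,s.cost,np.array(s.fun).round(4))
    C=cam('wrist')
    print(proj(C,[[.4412+.93*.060,-.2142+.369*.060,.0525-.0225+.052],[.4412+.93*.042,-.2142+.369*.042,.0525-.0225+.052]]))
E
python3 kin.py
```

```text
lat 0.11077446877081779
lat 0.11102680647816965
lat 0.11095302886825056
lat 0.11101974137277712
[ 0.0004 -0.0297  0.585   0.4076  0.2795] 7.250860853803553e-09 [-0.     -0.      0.      0.     -0.0001 -0.      0.0001 -0.    ]
[ 0.0004 -0.0297  0.585   0.4076  0.2795] 7.250860855314335e-09 [-0.     -0.      0.      0.     -0.0001 -0.      0.0001 -0.    ]
[ 0.0004 -0.0297  0.585   0.4076  0.2795] 7.2508608538489196e-09 [-0.     -0.      0.      0.     -0.0001 -0.      0.0001 -0.    ]
[[324.0087 164.1288]
 [324.0229 213.5233]]
```

Run:
```python
from h import *
L1,L2,c=.585,.4076,.2795
rd=np.radians
for Lt in(.22,.26,.30):
  for r,z,t in((.416,.07,26),(.416,.07,13),(.416,.07,0),(.416,.13,26),(.416,.16,0)):
    h=-.0297+Lt
    rw=r-.0004-Lt*np.sin(rd(t)); zw=z+Lt*np.cos(rd(t))-h
    d=np.hypot(rw,zw); e=np.arccos((d*d-L1**2-L2**2)/(2*L1*L2)) # q3+c
    q2=np.arctan2(rw,zw)-np.arctan2(L2*np.sin(e),L1+L2*np.cos(e))
    q3=e-c
    print(Lt,r,z,t,np.degrees([q2,q3]).round(1),'J5',(180-t-np.degrees(q2+q3)).round(1))
```

```text
0.22 0.416 0.07 26 [ 34.  131.1] J5 -11.1
0.22 0.416 0.07 13 [ 31.7 124. ] J5 11.2
0.22 0.416 0.07 0 [ 32.4 117.1] J5 30.6
0.22 0.416 0.13 26 [ 23.6 128.4] J5 2.0
0.22 0.416 0.16 0 [ 21.5 112.9] J5 45.6
0.26 0.416 0.07 26 [ 34.9 133.7] J5 -14.7
0.26 0.416 0.07 13 [ 31.7 125.3] J5 10.0
0.26 0.416 0.07 0 [ 32.4 117.1] J5 30.6
0.26 0.416 0.13 26 [ 23.7 130.9] J5 -0.6
0.26 0.416 0.16 0 [ 21.5 112.9] J5 45.6
0.3 0.416 0.07 26 [ 36.2 136.4] J5 -18.6
0.3 0.416 0.07 13 [ 31.7 126.6] J5 8.7
0.3 0.416 0.07 0 [ 32.4 117.1] J5 30.6
0.3 0.416 0.13 26 [ 24.  133.5] J5 -3.5
0.3 0.416 0.16 0 [ 21.5 112.9] J5 45.6
```

The moment and force agree: the heavy end is the far end (tool +x), with a mass centre about 40 mm out, a load of about 4.3 N, and no slip. Next I'll carry the mill up and back, and look at the rest from there.

Run:
```python
from h import *
to([.40,-.03,.20],Rt(4))
to([.42,-.18,.12],Rt(18))
```

```text
lin [29.6, -186.5, -147.6] rot [-0.0, 0.0, 17.6]
lin [-7.0, -39.6, -67.7] rot [-0.0, 0.0, 3.6]
```

Call:
play_rows:
  fingers: [255,255,255,255,255,255,255,255,255,255,255,255]
  linear:
    - [0,0,-20]
    - [-2,-5,-45]
    - [-5,-20,-70]
    - [-5,-45,-95]
    - [0,-70,-115]
    - [5,-100,-130]
    - [15,-130,-140]
    - [25,-160,-148]
    - [30,-180,-148]
    - [30,-187,-148]
    - [30,-187,-148]
    - [30,-187,-148]
  rot:
    - [0,0,0]
    - [0,0,0]
    - [0,0,2]
    - [0,0,5]
    - [0,0,8]
    - [0,0,11]
    - [0,0,14]
    - [0,0,16]
    - [0,0,17.5]
    - [0,0,17.5]
    - [0,0,17.5]
    - [0,0,17.5]

```text
time_s: 5.4
position: [0.4005, -0.03, 0.2004]
tcp_rot: [[0.997, 0.072, 0.0], [0.072, -0.997, -0.0], [0.0, 0.0, -1.0]]
force: [0.8, 0.2, -4.9]
opening: 0.344
```

Run:
```python
from h import *
s=st()
C=cam('wrist');np.savez('c3.npz',K=C[0],d=C[1],T=C[2])
cv2.imwrite('pics/w3.png',capture('wrist')[:,:,::-1])
```

```text
t 5.4 J [-20.3103  15.2051 113.9461  -0.0318  50.8371  65.5673] p [ 0.4005 -0.03    0.2004] F [ 0.7962  0.1564 -4.9441] M [ 0.0028  0.1273 -0.0912] op 0.3440806306507705
[[ 0.9974  0.0722  0.    ]
 [ 0.0722 -0.9974 -0.0005]
 [ 0.      0.0005 -1.    ]]
```

View pics/w3.png

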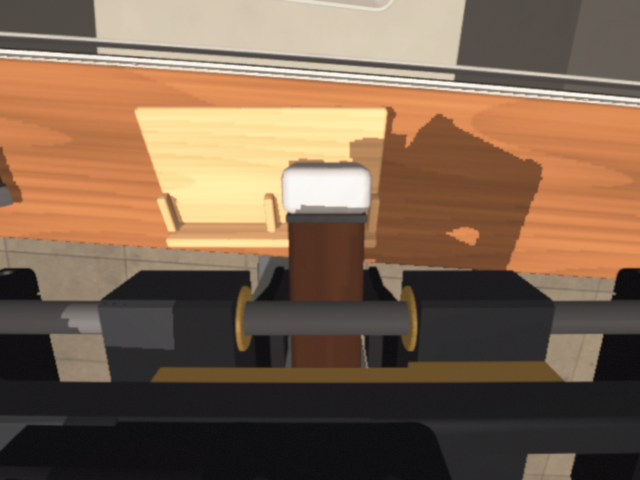

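The wrist view shows the whole rest nearly square to the image: upper corners (137,109) and (387,109), front edge at rows 243–246, and the middle guide near (270,230).

Run:
```python
from h import *
im=cv2.imread('pics/w3.png')
cv2.imwrite('pics/w3z.png',cv2.resize(im[95:255,125:395],(810,480),interpolation=cv2.INTER_CUBIC)[:,:800])
z=np.load('c3.npz');C=(z['K'],z['d'],z['T'])
U=onz(C,[(137,109),(387,109)],.0853);print(U,np.linalg.norm(U[0]-U[1]))
for th,m in((4,[.4388,.022]),(4,[.441,.021]),(4,[.441,.018]),(5,[.441,.02])):
    t=np.radians(th);R=np.array([[np.cos(t),-np.sin(t)],[np.sin(t),np.cos(t)]])
    cs,sn=np.cos(rd:=np.radians(26)),np.sin(rd)
    sl=lambda u,n,y:(-.05+u*cs-n*sn,y,.02+u*sn+n*cs)
    P=[np.r_[np.array(m)+R@np.array(q[:2]),.018+q[2]] for q in (sl(.108,0,.093),sl(.108,0,-.093),sl(0,.022,.093),sl(0,.022,-.093),sl(0,0,0),sl(.036,.012,0))]
    print(th,m,((proj(C,P)-[125,95])*3).round(0).tolist())
```

```text
[[ 0.4793  0.1119  0.0853]
 [ 0.4922 -0.0686  0.0853]] 0.18095756402684054
4 [0.4388, 0.022] [[10.0, 40.0], [781.0, 41.0], [108.0, 434.0], [750.0, 436.0], [437.0, 386.0], [420.0, 313.0]]
4 [0.441, 0.021] [[14.0, 31.0], [787.0, 32.0], [112.0, 426.0], [754.0, 429.0], [441.0, 379.0], [424.0, 305.0]]
4 [0.441, 0.018] [[26.0, 32.0], [799.0, 33.0], [122.0, 427.0], [764.0, 429.0], [451.0, 380.0], [434.0, 306.0]]
5 [0.441, 0.02] [[16.0, 38.0], [788.0, 25.0], [119.0, 432.0], [761.0, 423.0], [447.0, 380.0], [429.0, 306.0]]
```

View pics/w3z.png

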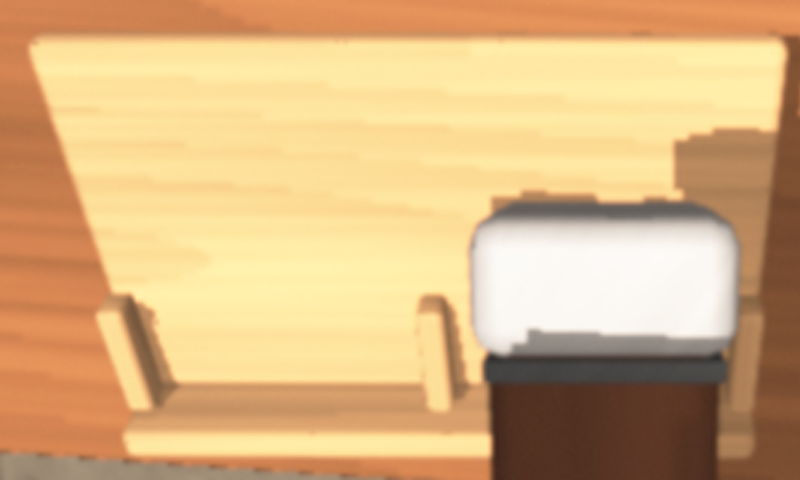

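Call:
play_rows:
  fingers: [255,255,255,255,255,255,255,255,255,255,255,255,255,255,255,255,255,255,255,255]
  linear:
    - [0,0,0]
    - [0,0,0]
    - [0,0,0]
    - [0,0,0]
    - [0,0,0]
    - [0,0,0]
    - [0,0,0]
    - [0,0,0]
    - [0,0,0]
    - [0,0,0]
    - [0,0,0]
    - [0,0,0]
    - [0,0,0]
    - [0,0,0]
    - [0,0,0]
    - [0,0,0]
    - [0,0,0]
    - [0,0,0]
    - [0,0,0]
    - [0,0,0]
  rot:
    - [0,0,-4]
    - [0,0,-12]
    - [0,0,-20.5]
    - [0,0,-29]
    - [0,0,-37.5]
    - [0,0,-46]
    - [0,0,-54.5]
    - [0,0,-63]
    - [0,0,-71.5]
    - [0,0,-80]
    - [0,0,-88.5]
    - [0,0,-97]
    - [0,0,-105.5]
    - [0,0,-114]
    - [0,0,-122.5]
    - [0,0,-131]
    - [0,0,-139.5]
    - [0,0,-148]
    - [0,0,-156.5]
    - [0,0,-165]

```text
time_s: 7.45
position: [0.4012, -0.0308, 0.2005]
tcp_rot: [[-0.983, 0.184, 0.001], [0.184, 0.983, -0.001], [-0.001, -0.0, -1.0]]
force: [0.3, 0.7, -4.3]
opening: 0.343
```

```bash
cat >> h.py <<'E'
ORG=np.array([.4395,.0195]);YR=4.
def slope(u,n,y):
    t=np.radians(YR);R=np.array([[np.cos(t),-np.sin(t)],[np.sin(t),np.cos(t)]])
    c,s=np.cos(np.radians(26)),np.sin(np.radians(26))
    return np.r_[ORG+R@np.array([-.05+u*c-n*s,y]),.038+u*s+n*c]
E
python3 - <<'E'
from h import *
s=st()
# pivot (grasp point) at mill frame +6.5 normal
for nm,u,n,yaw,pit in(('above',.070,.075,184,-8),('touch',.068,.040,184,-8),('down',.068,.0235,184,-8),('stop',.060,.0235,184,-8)):
    R=Rt(yaw,pit); p=slope(u,n,-.0445)+R[:,2]*.019
    print(nm,p);to(p,R)
E
```

```text
t 7.45 J [-20.3988  15.2213 113.8904  -0.003   50.8043 -99.7665] p [ 0.4012 -0.0308  0.2005] F [ 0.3282  0.7312 -4.2604] M [ 0.0718 -0.2429  0.0536] op 0.3432772692763131
[[-0.9828  0.1845  0.0014]
 [ 0.1845  0.9828 -0.0005]
 [-0.0014 -0.0003 -1.    ]]
above [ 0.4253 -0.0261  0.1173]
lin [-22.7, 9.1, 83.2] rot [-1.0, -7.9, -14.6]
touch [ 0.4388 -0.0252  0.0849]
lin [-35.8, 12.5, 115.6] rot [-1.0, -7.9, -14.6]
down [ 0.4461 -0.0247  0.0701]
lin [-42.8, 14.3, 130.4] rot [-1.0, -7.9, -14.6]
stop [ 0.4389 -0.0252  0.0666]
lin [-35.8, 12.5, 133.9] rot [-1.0, -7.9, -14.6]
```

Call:
play_rows:
  fingers: [255,255,255,255,255,255,255,255,255]
  linear:
    - [-8,3,15]
    - [-15,6,40]
    - [-21,8,65]
    - [-23,9,83]
    - [-28,11,95]
    - [-32,12,106]
    - [-35,12.5,114]
    - [-36,12.5,116]
    - [-36,12.5,116]
  rot:
    - [0,0,-5]
    - [-0.5,-3,-10]
    - [-1,-6,-14]
    - [-1,-8,-14.6]
    - [-1,-8,-14.6]
    - [-1,-8,-14.6]
    - [-1,-8,-14.6]
    - [-1,-8,-14.6]
    - [-1,-8,-14.6]

```text
time_s: 8.35
position: [0.4386, -0.0243, 0.0844]
tcp_rot: [[-0.988, -0.065, 0.14], [-0.065, 0.998, 0.009], [-0.14, -0.001, -0.99]]
force: [0.0, 0.8, -4.4]
opening: 0.342
```

Run:
```python
from h import *
s=st()
cv2.imwrite('pics/w4.png',capture('wrist')[:,:,::-1])
im=capture('scene')[:,:,::-1];cv2.imwrite('pics/s4.png',cv2.resize(im[180:330,200:400],(800,600),interpolation=cv2.INTER_CUBIC))
for nm,u,n,yaw,pit in(('down',.068,.0235,184,-8),('stop',.060,.0235,184,-8)):
    R=Rt(yaw,pit); p=slope(u,n,-.0445)+R[:,2]*.019
    print(nm,p);to(p,R)
```

```text
t 8.35 J [ -20.1371   29.7107  121.379     8.7204   21.7496 -121.7765] p [ 0.4386 -0.0243  0.0844] F [ 0.0256  0.8076 -4.3711] M [ 0.085  -0.1284 -0.0623] op 0.34212956404707767
[[-0.988  -0.0652  0.1399]
 [-0.0646  0.9979  0.0085]
 [-0.1402 -0.0006 -0.9901]]
down [ 0.4461 -0.0247  0.0701]
lin [-5.6, -1.1, 15.7] rot [-0.1, 0.1, -0.2]
stop [ 0.4389 -0.0252  0.0666]
lin [2.0, -1.1, 18.2] rot [-0.1, 0.1, -0.2]
```

View pics/s4.png

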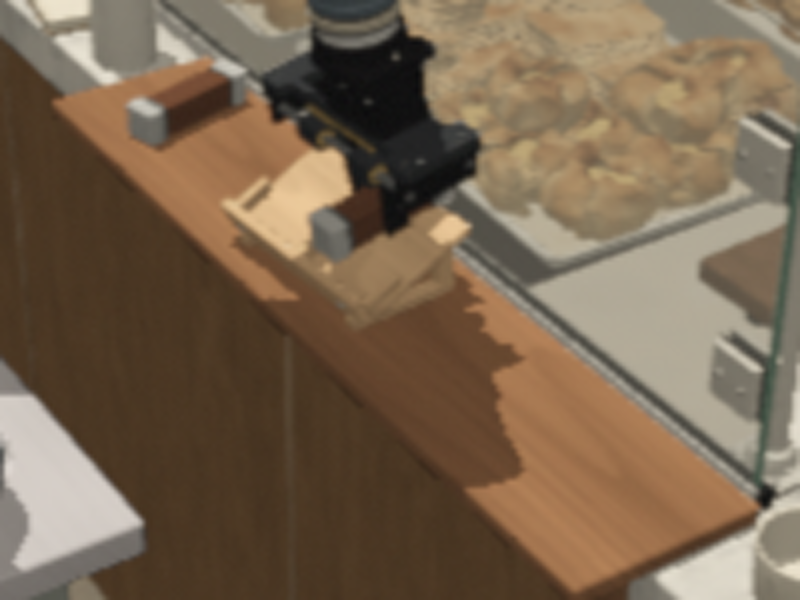

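View pics/w4.png

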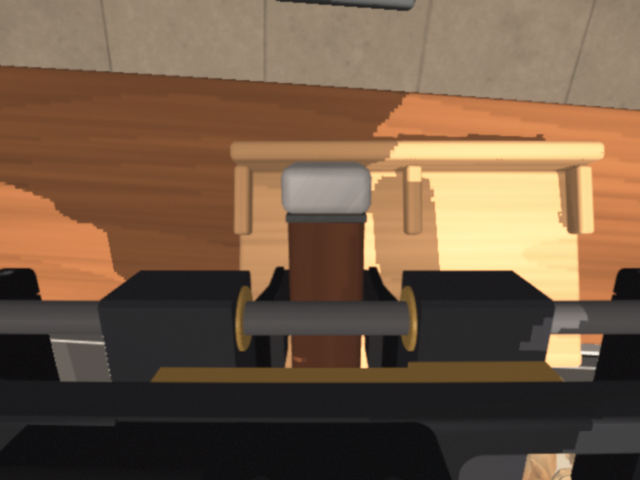

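The wrist view shows the mill centred in its lane, at column 326 between the guides at 243 and 413. Next I'll check the foot stop's position against the model.

Run:
```python
from h import *
C=cam('wrist')
print(proj(C,[slope(0,.022,-.03),slope(0,0,-.03),slope(.036,.012,0),slope(.036,.012,-.088),slope(0,.022,.093),slope(0,.022,-.093)]).round(1))
im=cv2.imread('pics/w4.png');cv2.imwrite('pics/w4z.png',cv2.resize(im[130:250,220:380],(800,600),interpolation=cv2.INTER_CUBIC))
```

```text
[[354.6 161.5]
 [351.6 171.3]
 [412.3 235.9]
 [240.1 236.3]
 [603.8 161.7]
 [225.8 162. ]]
```

View pics/w4z.png

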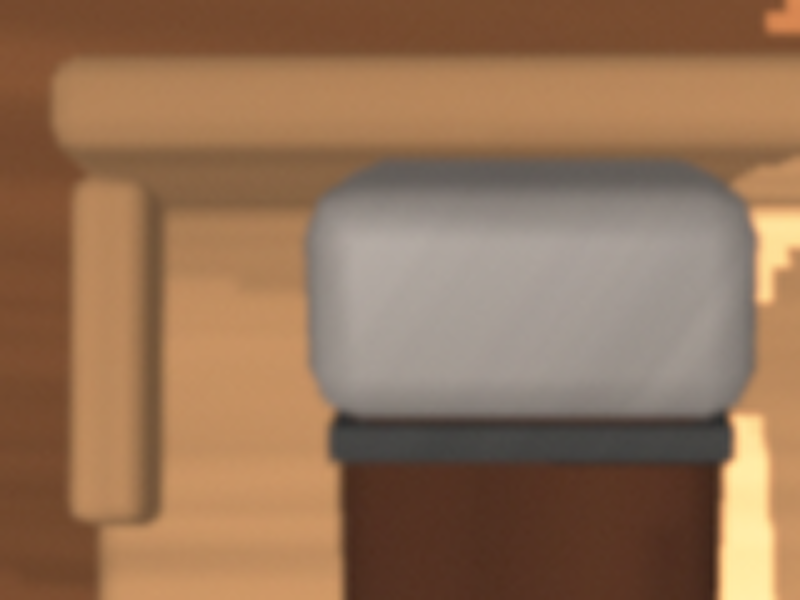

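Call:
play_rows:
  fingers: [255,255,255,255,255,255,255,255,255,255]
  linear:
    - [-1,0,2]
    - [-1.5,0,4]
    - [-2,0,6]
    - [-3,0,8]
    - [-3.5,0,10]
    - [-4,0,12]
    - [-5,0,14]
    - [-5.5,0,15.5]
    - [-5.5,0,15.5]
    - [-5.5,0,15.5]
  rot:
    - [0,0,0]
    - [0,0,0]
    - [0,0,0]
    - [0,0,0]
    - [0,0,0]
    - [0,0,0]
    - [0,0,0]
    - [0,0,0]
    - [0,0,0]
    - [0,0,0]

```text
time_s: 9.45
position: [0.4463, -0.0237, 0.0699]
tcp_rot: [[-0.988, -0.065, 0.141], [-0.065, 0.998, 0.008], [-0.141, -0.001, -0.99]]
force: [-1.5, -0.1, -3.2]
opening: 0.344
```

Run:
```python
from h import *
s=st()
cv2.imwrite('pics/w5.png',capture('wrist')[:,:,::-1])
for nm,u,n,yaw,pit in(('down',.068,.0235,184,-8),('stop',.060,.0235,184,-8)):
    R=Rt(yaw,pit); p=slope(u,n,-.0445)+R[:,2]*.019
    print(nm,p);to(p,R)
```

```text
t 9.45 J [ -19.657    31.9825  120.8719    9.3141   19.912  -121.956 ] p [ 0.4463 -0.0237  0.0699] F [-1.5357 -0.1411 -3.1614] M [0.1273 0.282  0.0417] op 0.3444113573502485
[[-0.9879 -0.0651  0.1409]
 [-0.0646  0.9979  0.0082]
 [-0.1411 -0.001  -0.99  ]]
down [ 0.4461 -0.0247  0.0701]
lin [0.4, -0.9, -0.2] rot [-0.1, 0.1, -0.3]
stop [ 0.4389 -0.0252  0.0666]
lin [8.0, -0.9, 2.3] rot [-0.1, 0.1, -0.3]
```

View pics/w5.png

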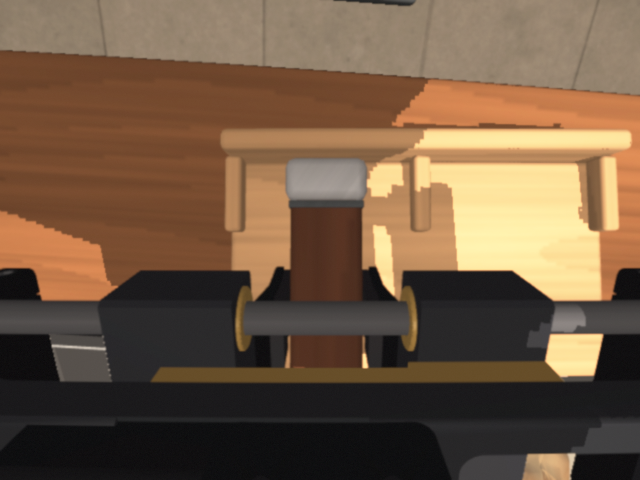

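Call:
play_rows:
  fingers: [255,255,255,255,255,255,255]
  linear:
    - [1.5,0,0.5]
    - [3,0,1]
    - [4.5,0,1.5]
    - [6,0,2]
    - [7.5,0,2.3]
    - [8.5,0,2.5]
    - [8.5,0,2.5]
  rot:
    - [0,0,0]
    - [0,0,0]
    - [0,0,0]
    - [0,0,0]
    - [0,0,0]
    - [0,0,0]
    - [0,0,0]

```text
time_s: 10.2
position: [0.4406, -0.0247, 0.0673]
tcp_rot: [[-0.987, -0.064, 0.146], [-0.064, 0.998, 0.007], [-0.146, -0.003, -0.989]]
force: [3.9, 4.1, 6.1]
opening: 0.342
```

Run:
```python
from h import *
s=st()
cv2.imwrite('pics/w6.png',capture('wrist')[:,:,::-1])
im=cv2.imread('pics/w6.png');cv2.imwrite('pics/w6z.png',cv2.resize(im[110:260,200:400],(800,600),interpolation=cv2.INTER_CUBIC))
```

```text
t 10.2 J [ -20.104    32.1959  122.0056   10.3605   18.3027 -123.424 ] p [ 0.4406 -0.0247  0.0673] F [3.9181 4.117  6.0799] M [ 0.967  -0.7923  0.1267] op 0.34205315587266566
[[-0.9872 -0.0642  0.1462]
 [-0.0639  0.9979  0.0066]
 [-0.1464 -0.0028 -0.9892]]
```

View pics/w6z.png

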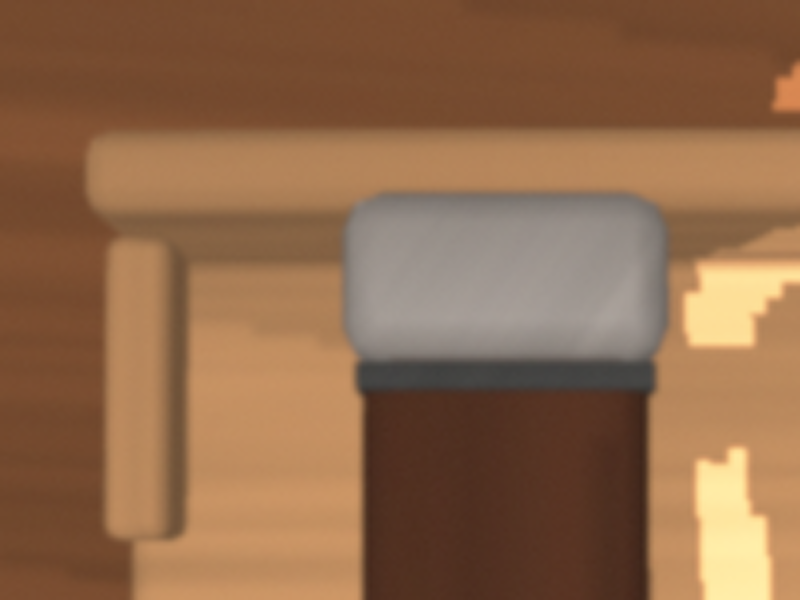

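Call:
play_rows:
  fingers: [255,110,110,110,110,110,110,60,0,0]
  linear:
    - [-1,0,-1]
    - [-1,0,-1]
    - [-1,0,-1]
    - [-1,0,-1]
    - [-1,0,-2]
    - [-1,0,-8]
    - [-1,0,-25]
    - [-1,0,-60]
    - [-1,0,-100]
    - [-1,0,-125]
  rot:
    - [0,0,0]
    - [0,0,0]
    - [0,0,0]
    - [0,0,0]
    - [0,0,0]
    - [0,0,0]
    - [0,0,0]
    - [0,0,0]
    - [0,0,0]
    - [0,0,0]

```text
time_s: 11.25
position: [0.4209, -0.0251, 0.1926]
tcp_rot: [[-0.988, -0.065, 0.142], [-0.065, 0.998, 0.008], [-0.142, -0.002, -0.99]]
force: [-0.4, -0.2, -0.5]
opening: 0.761
```

Run:
```python
from h import *
s=st()
C=cam('wrist')
cv2.imwrite('pics/w7.png',capture('wrist')[:,:,::-1])
print(proj(C,[slope(0,.022,-.0445),slope(0,.034,-.0445),slope(.018,.034,-.0445),slope(.12,.034,-.0445)]).round(1))
```

```text
t 11.25 J [ -21.2058   14.6807  117.6107    5.1598   40.3864 -118.6742] p [ 0.4209 -0.0251  0.1926] F [-0.3542 -0.2286 -0.4673] M [ 0.0898 -0.1057  0.0666] op 0.7605070049156378
[[-0.9878 -0.0653  0.1415]
 [-0.0649  0.9979  0.0076]
 [-0.1417 -0.0017 -0.9899]]
[[325.5 153.9]
 [325.5 149.7]
 [325.5 173.6]
 [325.7 312.1]]
```

View pics/w7.png

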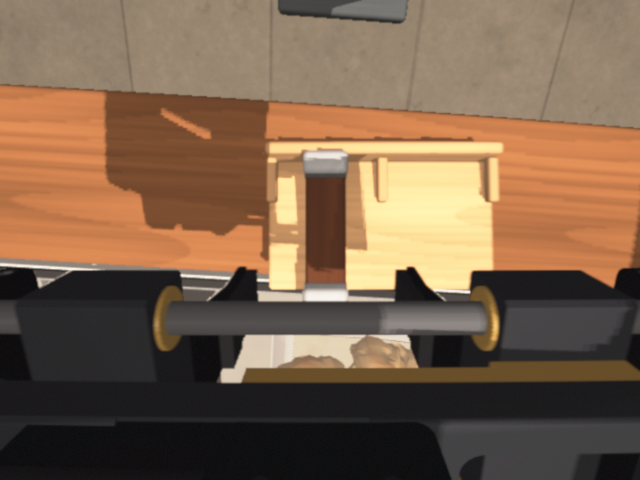

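The mill lies in its lane with its cap end at row 150, where the model predicts 149.7, so it is against the stop. Next is the left mill.

Run:
```python
from h import *
to([.44,.3015,.17],Rt(193.8));to([.42,.12,.19],Rt(187))
```

```text
lin [-35.1, 325.3, 29.4] rot [-1.0, 8.4, -10.0]
lin [-6.4, 145.4, 5.7] rot [-0.5, 8.5, -3.2]
```

Call:
play_rows:
  fingers: [0,0,0,0,0,0,0,0,0,0,0,0]
  linear:
    - [0,25,0]
    - [-2,65,2]
    - [-4,105,4]
    - [-6,145,6]
    - [-12,190,10]
    - [-20,235,16]
    - [-28,280,22]
    - [-33,310,28]
    - [-35,325,29]
    - [-35,325,29]
    - [-35,325,29]
    - [-35,325,29]
  rot:
    - [0,2,-1]
    - [0,4,-2]
    - [0,6,-3]
    - [-0.5,8.5,-4]
    - [-0.5,8.5,-6]
    - [-1,8.5,-8]
    - [-1,8.5,-10]
    - [-1,8.5,-10]
    - [-1,8.5,-10]
    - [-1,8.5,-10]
    - [-1,8.5,-10]
    - [-1,8.5,-10]

```text
time_s: 12.5
position: [0.4382, 0.3002, 0.1664]
tcp_rot: [[-0.972, -0.237, -0.01], [-0.237, 0.972, 0.003], [0.009, 0.005, -1.0]]
force: [-1.0, -0.5, -0.3]
opening: 0.997
```

Run:
```python
from h import *
s=st()
C=cam('wrist');np.savez('c8.npz',K=C[0],d=C[1],T=C[2])
cv2.imwrite('pics/w8.png',capture('wrist')[:,:,::-1])
a=np.radians(13.8);dx=.06*np.array([np.cos(a),np.sin(a)])
print(proj(C,[[.4408+dx[0],.3015+dx[1],.052],[.4408-dx[0],.3015-dx[1],.052]]).round(1))
```

```text
t 12.5 J [ 22.1461  27.6266  98.5526   0.4303  54.2865 -81.7972] p [0.4382 0.3002 0.1664] F [-0.9916 -0.4665 -0.3399] M [ 0.1393 -0.0958  0.0034] op 0.9965293525700124
[[-0.9715 -0.2367 -0.0098]
 [-0.2367  0.9716  0.0026]
 [ 0.0089  0.0048 -0.9999]]
[[327.1 304. ]
 [327.1 155.8]]
```

View pics/w8.png

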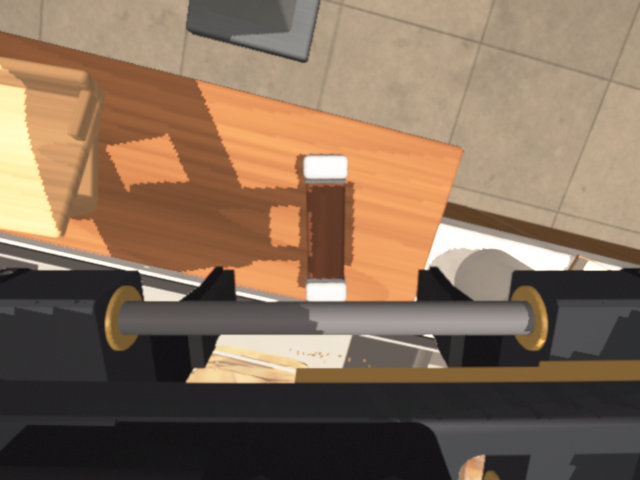

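The mill's cap edge is at (326,155) and the model predicts (327,156), so the position is confirmed. I'll descend and grip.

Run:
```python
from h import *
to([.441,.3015,.0228],Rt(193.8))
```

```text
lin [-4.1, -0.1, 143.7] rot [0.3, -0.5, -0.1]
```

Call:
play_rows:
  fingers: [0,0,0,0,0,0,0,255,255,255,255,255,255,255,255,255]
  linear:
    - [-4,0,45]
    - [-4,0,90]
    - [-4,0,120]
    - [-4,0,136]
    - [-4,0,143.5]
    - [-4,0,143.5]
    - [-4,0,143.5]
    - [-4,0,143.5]
    - [-4,0,143.5]
    - [-4,0,143.5]
    - [-4,0,143.5]
    - [-4,0,143.5]
    - [-4,0,143.5]
    - [-4,0,143.5]
    - [-4,0,143.5]
    - [-4,0,143.5]
  rot:
    - [0.3,-0.5,0]
    - [0.3,-0.5,0]
    - [0.3,-0.5,0]
    - [0.3,-0.5,0]
    - [0.3,-0.5,0]
    - [0.3,-0.5,0]
    - [0.3,-0.5,0]
    - [0.3,-0.5,0]
    - [0.3,-0.5,0]
    - [0.3,-0.5,0]
    - [0.3,-0.5,0]
    - [0.3,-0.5,0]
    - [0.3,-0.5,0]
    - [0.3,-0.5,0]
    - [0.3,-0.5,0]
    - [0.3,-0.5,0]

```text
time_s: 14.15
position: [0.441, 0.303, 0.0227]
tcp_rot: [[-0.971, -0.238, 0.0], [-0.238, 0.971, 0.0], [-0.0, -0.0, -1.0]]
force: [0.9, -1.2, -0.6]
opening: 0.348
```

Run:
```python
from h import *
s=st();print('tool M',s['tcp_rot'].T@s['moment'])
```

```text
t 14.15 J [ 22.5271  41.6072 103.1408  -0.018   35.2262 -81.2505] p [0.441  0.303  0.0227] F [ 0.9241 -1.1786 -0.5619] M [-0.1214 -0.211   0.0293] op 0.3478466953507475
[[-0.9712 -0.2384  0.0005]
 [-0.2384  0.9712  0.    ]
 [-0.0005 -0.0001 -1.    ]]
tool M [ 0.1682 -0.176  -0.0294]
```

Call:
play_rows:
  fingers: [255,255,255,255,255,255,255]
  linear:
    - [0,0,-6]
    - [0,0,-14]
    - [0,0,-22]
    - [0,0,-30]
    - [0,0,-30]
    - [0,0,-30]
    - [0,0,-30]
  rot:
    - [0,0,0]
    - [0,0,0]
    - [0,0,0]
    - [0,0,0]
    - [0,0,0]
    - [0,0,0]
    - [0,0,0]

```text
time_s: 14.85
position: [0.4408, 0.3032, 0.0526]
tcp_rot: [[-0.971, -0.238, 0.0], [-0.238, 0.971, 0.0], [-0.0, 0.0, -1.0]]
force: [-0.0, 0.1, -5.0]
opening: 0.344
```

Run:
```python
from h import *
s=st();print('tool M',s['tcp_rot'].T@s['moment'])
cv2.imwrite('pics/w9.png',capture('wrist')[:,:,::-1])
to([.40,.065,.20],Rt(184));to([.42,.25,.12],Rt(190))
```

```text
t 14.85 J [ 22.5394  38.4789 102.5908   0.009   38.9069 -81.251 ] p [0.4408 0.3032 0.0526] F [-0.0184  0.0968 -4.978 ] M [ 0.1687 -0.2968 -0.0222] op 0.3435996956953763
[[-0.9712 -0.2383  0.0003]
 [-0.2383  0.9712  0.0002]
 [-0.0004  0.0002 -1.    ]]
tool M [-0.0931 -0.3285  0.0222]
lin [96.3, -221.5, -147.5] rot [0.0, 0.0, 9.8]
lin [32.8, -46.6, -67.5] rot [0.0, 0.0, 3.8]
```

View pics/w9.png

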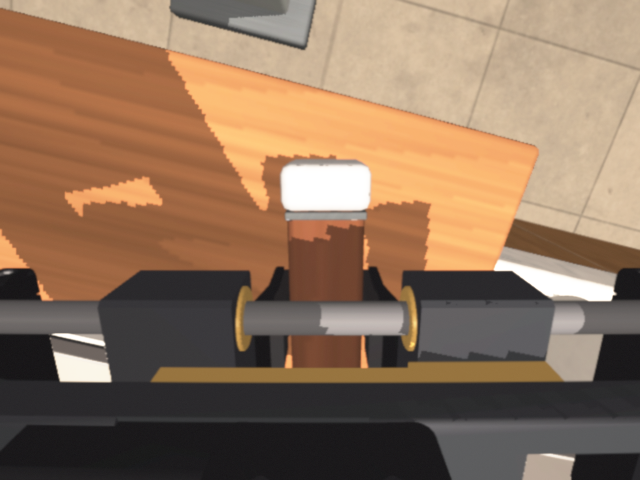

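The moment about the jaw axis is −0.33 N·m, against a no-load offset of about −0.1 N·m in this orientation. That puts the heavy end at tool +x, already toward the robot. I'll carry it over and re-read the moment.

Call:
play_rows:
  fingers: [255,255,255,255,255,255,255,255,255,255,255,255,255]
  linear:
    - [0,0,-20]
    - [5,-8,-45]
    - [20,-28,-68]
    - [33,-50,-88]
    - [50,-85,-108]
    - [65,-120,-125]
    - [80,-155,-140]
    - [90,-190,-147]
    - [95,-212,-147]
    - [96,-221,-147]
    - [96,-221,-147]
    - [96,-221,-147]
    - [96,-221,-147]
  rot:
    - [0,0,0]
    - [0,0,0]
    - [0,0,2]
    - [0,0,4]
    - [0,0,6]
    - [0,0,8]
    - [0,0,9]
    - [0,0,9.8]
    - [0,0,9.8]
    - [0,0,9.8]
    - [0,0,9.8]
    - [0,0,9.8]
    - [0,0,9.8]

```text
time_s: 16.2
position: [0.4, 0.0666, 0.1993]
tcp_rot: [[-0.998, -0.071, -0.0], [-0.071, 0.998, 0.001], [0.0, 0.001, -1.0]]
force: [-0.3, -0.0, -3.9]
opening: 0.339
```

Run:
```python
from h import *
s=st();print('tool M',s['tcp_rot'].T@s['moment'])
for nm,u,n,yaw,pit in(('above',.070,.075,184,-8),('touch',.068,.040,184,-8),('down',.068,.0235,184,-8),('stop',.060,.0235,184,-8)):
    R=Rt(yaw,pit); p=slope(u,n,.0445)+R[:,2]*.019
    print(nm,p);to(p,R)
for i in range(3):
    capture('wrist');s=bot.read_state();print('tool M',s['tcp_rot'].T@s['moment'],s['force'])
```

```text
t 16.2 J [  -6.4692   15.6123  113.5236    0.0646   50.8843 -100.5583] p [0.4    0.0666 0.1993] F [-0.3224 -0.0154 -3.9197] M [ 0.1367 -0.2781 -0.0018] op 0.3392524265308055
[[-0.9975 -0.0706 -0.0003]
 [-0.0706  0.9975  0.0009]
 [ 0.0002  0.0009 -1.    ]]
tool M [-0.1167 -0.2871  0.0015]
above [0.4191 0.0627 0.1173]
lin [-18.8, -5.4, 82.0] rot [0.1, -8.0, 0.0]
touch [0.4326 0.0636 0.0849]
lin [-32.4, -5.4, 114.4] rot [0.1, -8.0, 0.0]
down [0.4398 0.0641 0.0701]
lin [-39.6, -5.4, 129.2] rot [0.1, -8.0, 0.0]
stop [0.4327 0.0636 0.0666]
lin [-32.4, -5.4, 132.7] rot [0.1, -8.0, 0.0]
tool M [-0.089  -0.2894  0.0134] [-0.052   0.0026 -4.7889]
tool M [-0.0653 -0.326  -0.0559] [ 0.0363  0.4223 -5.0876]
tool M [-0.0724 -0.2895  0.0157] [ 0.2179  0.0735 -4.7241]
```

The loaded moment reads −0.29 N·m steadily, the same sign as mill 1 in this pose, so the heavy end faces the robot. I'll lower onto lane 1.

Call:
play_rows:
  fingers: [255,255,255,255,255,255,255,255,255]
  linear:
    - [-6,-2,15]
    - [-12,-4,40]
    - [-17,-5.5,65]
    - [-19,-5.5,82]
    - [-24,-5.5,94]
    - [-28,-5.5,105]
    - [-31.5,-5.5,112]
    - [-32.5,-5.5,114.5]
    - [-32.5,-5.5,114.5]
  rot:
    - [0,-1,0]
    - [0,-3,0]
    - [0,-6,0]
    - [0,-8,0]
    - [0,-8,0]
    - [0,-8,0]
    - [0,-8,0]
    - [0,-8,0]
    - [0,-8,0]

```text
time_s: 17.25
position: [0.4337, 0.0626, 0.085]
tcp_rot: [[-0.988, -0.07, 0.14], [-0.069, 0.998, 0.01], [-0.14, 0.0, -0.99]]
force: [0.5, 0.5, -4.2]
opening: 0.344
```

Run:
```python
from h import *
s=st()
C=cam('wrist')
cv2.imwrite('pics/w10.png',capture('wrist')[:,:,::-1])
for nm,u,n,yaw,pit in(('down',.068,.0235,184,-8),('stop',.060,.0235,184,-8)):
    R=Rt(yaw,pit); p=slope(u,n,.0445)+R[:,2]*.019
    print(nm,p);to(p,R)
print(proj(C,[slope(0,.022,.03),slope(0,0,.03),slope(.036,.012,0),slope(.036,.012,.088)]).round(1))
```

```text
t 17.25 J [  -7.6429   29.5839  121.5198    4.5551   21.0785 -105.7875] p [0.4337 0.0626 0.085 ] F [ 0.4895  0.4793 -4.1705] M [ 0.0892 -0.1018  0.0341] op 0.343770549236824
[[-0.9877 -0.0699  0.1396]
 [-0.0691  0.9976  0.0101]
 [-0.14    0.0003 -0.9902]]
down [0.4398 0.0641 0.0701]
lin [-4.2, 1.1, 15.9] rot [0.0, 0.1, -0.0]
stop [0.4327 0.0636 0.0666]
lin [3.4, 1.1, 18.4] rot [0.0, 0.1, -0.0]
[[300.2 158.4]
 [303.  168.5]
 [242.4 233.1]
 [415.  233.4]]
```

View pics/w10.png

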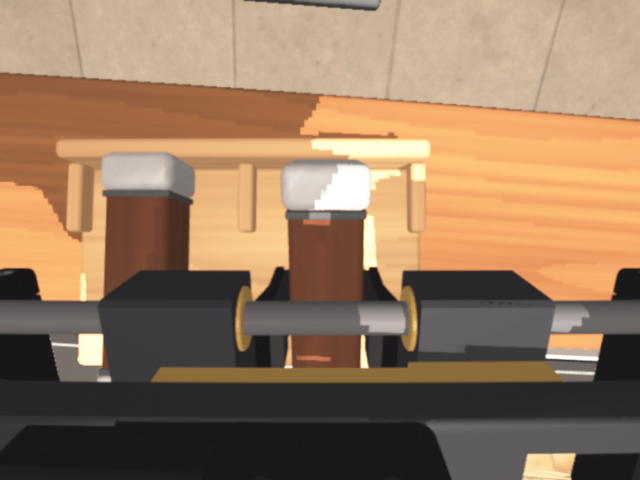

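Mill 1 is seated at the stop on the left. Mill 2 is centred between the guides at 246 and 416, at column 326.

Call:
play_rows:
  fingers: [255,255,255,255,255,255,255,255,255,255]
  linear:
    - [-0.5,0,2]
    - [-1,0,4]
    - [-1.5,0.5,6]
    - [-2,0.5,8]
    - [-2.5,1,10]
    - [-3,1,12]
    - [-3.5,1,14]
    - [-4,1,15.7]
    - [-4,1,15.7]
    - [-4,1,15.7]
  rot:
    - [0,0,0]
    - [0,0,0]
    - [0,0,0]
    - [0,0,0]
    - [0,0,0]
    - [0,0,0]
    - [0,0,0]
    - [0,0,0]
    - [0,0,0]
    - [0,0,0]

```text
time_s: 18.3
position: [0.4398, 0.0639, 0.0701]
tcp_rot: [[-0.988, -0.069, 0.14], [-0.069, 0.998, 0.01], [-0.141, 0.0, -0.99]]
force: [-2.8, -0.6, -2.6]
opening: 0.341
```

Run:
```python
from h import *
s=st()
for nm,u,n,yaw,pit in(('down',.068,.0235,184,-8),('stop',.060,.0235,184,-8)):
    R=Rt(yaw,pit); p=slope(u,n,.0445)+R[:,2]*.019
    print(nm,p);to(p,R)
```

```text
t 18.3 J [  -7.3307   31.886   121.2342    4.8821   19.0183 -105.8214] p [0.4398 0.0639 0.0701] F [-2.8477 -0.5691 -2.5553] M [0.0942 0.1833 0.0227] op 0.3410283397963325
[[-0.9877 -0.0695  0.1402]
 [-0.0688  0.9976  0.0099]
 [-0.1406  0.0002 -0.9901]]
down [0.4398 0.0641 0.0701]
lin [-0.1, 0.2, -0.0] rot [0.0, 0.1, -0.0]
stop [0.4327 0.0636 0.0666]
lin [7.5, 0.2, 2.4] rot [0.0, 0.1, -0.0]
```

Call:
play_rows:
  fingers: [255,255,255,255,255,255,255]
  linear:
    - [1.5,0,0.5]
    - [3,0,1]
    - [4.5,0,1.5]
    - [6,0,2]
    - [7.5,0,2.3]
    - [8,0,2.5]
    - [8,0,2.5]
  rot:
    - [0,0,0]
    - [0,0,0]
    - [0,0,0]
    - [0,0,0]
    - [0,0,0]
    - [0,0,0]
    - [0,0,0]

```text
time_s: 19.0
position: [0.4356, 0.0628, 0.0679]
tcp_rot: [[-0.987, -0.069, 0.148], [-0.068, 0.998, 0.009], [-0.148, -0.002, -0.989]]
force: [0.8, 0.8, 8.0]
opening: 0.34
```

Run:
```python
from h import *
s=st()
cv2.imwrite('pics/w11.png',capture('wrist')[:,:,::-1])
im=cv2.imread('pics/w11.png');cv2.imwrite('pics/w11z.png',cv2.resize(im[110:260,200:400],(800,600),interpolation=cv2.INTER_CUBIC))
```

```text
t 19.0 J [  -7.5626   32.0699  122.2596    5.4182   17.3578 -106.5708] p [0.4356 0.0628 0.0679] F [0.7562 0.7603 7.9586] M [ 0.2987 -0.3544  0.0258] op 0.3402392272587584
[[-0.9866 -0.0688  0.1482]
 [-0.0683  0.9976  0.0087]
 [-0.1485 -0.0015 -0.9889]]
```

View pics/w11z.png

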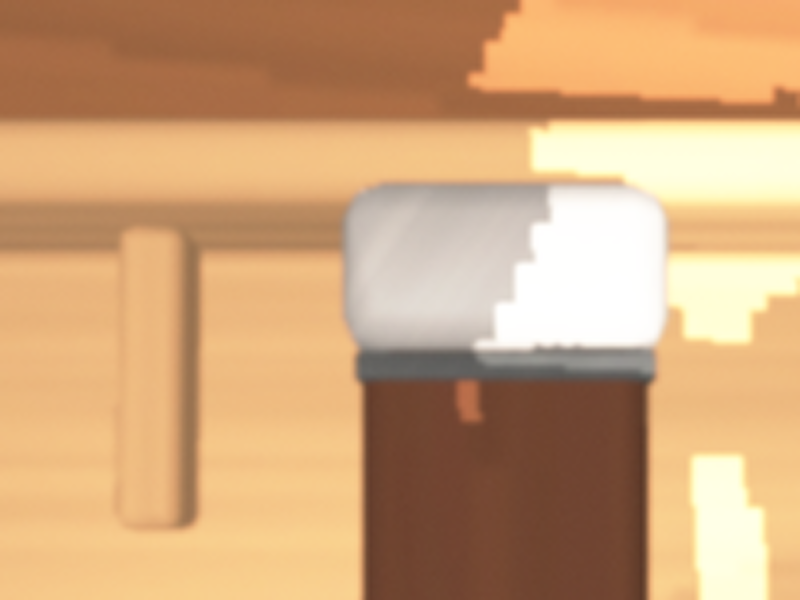

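Call:
play_rows:
  fingers: [255,110,110,110,110,110,110,80,80,80]
  linear:
    - [-1,0,-1]
    - [-1,0,-1]
    - [-1,0,-1]
    - [-1,0,-1]
    - [-1,0,-2]
    - [-1,0,-8]
    - [-1,0,-25]
    - [-1,0,-60]
    - [-1,0,-100]
    - [-1,0,-125]
  rot:
    - [0,0,0]
    - [0,0,0]
    - [0,0,0]
    - [0,0,0]
    - [0,0,0]
    - [0,0,0]
    - [0,0,0]
    - [0,0,0]
    - [0,0,0]
    - [0,0,0]

```text
time_s: 20.05
position: [0.4152, 0.0622, 0.1929]
tcp_rot: [[-0.987, -0.07, 0.142], [-0.069, 0.998, 0.01], [-0.142, -0.0, -0.99]]
force: [0.5, -0.2, -0.4]
opening: 0.67
```

Run:
```python
from h import *
s=st()
C=cam('wrist')
im=capture('wrist')[:,:,::-1];cv2.imwrite('pics/w12.png',im);cv2.imwrite('pics/w12z.png',cv2.resize(im[120:320,120:440],(800,500),interpolation=cv2.INTER_CUBIC))
q=proj(C,[slope(0,.034,.0445),slope(.018,.034,.0445),slope(.018,.034,-.0445),slope(0,.034,-.0445)]);print(q.round(1),((q-[120,120])*2.5).round())
print('if 5mm up',((proj(C,[slope(.005,.034,.0445)])-[120,120])*2.5).round())
cv2.imwrite('pics/t12.png',capture('top')[:,:,::-1])
im=capture('scene')[:,:,::-1];cv2.imwrite('pics/s12.png',cv2.resize(im[160:370,190:470],(800,600),interpolation=cv2.INTER_CUBIC))
```

```text
t 20.05 J [  -8.0883   14.5009  117.8547    2.6411   39.6815 -103.9928] p [0.4152 0.0622 0.1929] F [ 0.5467 -0.1696 -0.3906] M [ 0.1043 -0.0857 -0.0148] op 0.6696012863091845
[[-0.9875 -0.0695  0.1417]
 [-0.0689  0.9976  0.0096]
 [-0.1421 -0.0003 -0.9899]]
[[327.5 149. ]
 [327.4 172.9]
 [207.9 172.9]
 [208.4 149.1]] [[519.  73.]
 [519. 132.]
 [220. 132.]
 [221.  73.]]
if 5mm up [[519.  89.]]
```

View pics/w12z.png

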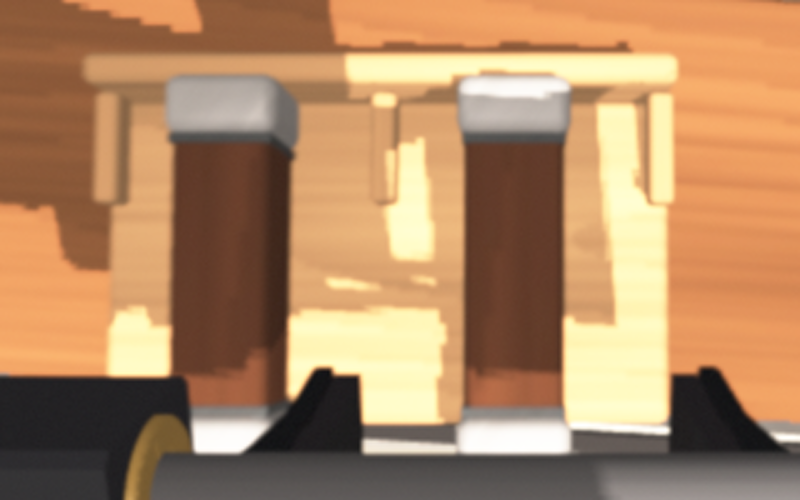

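View pics/s12.png

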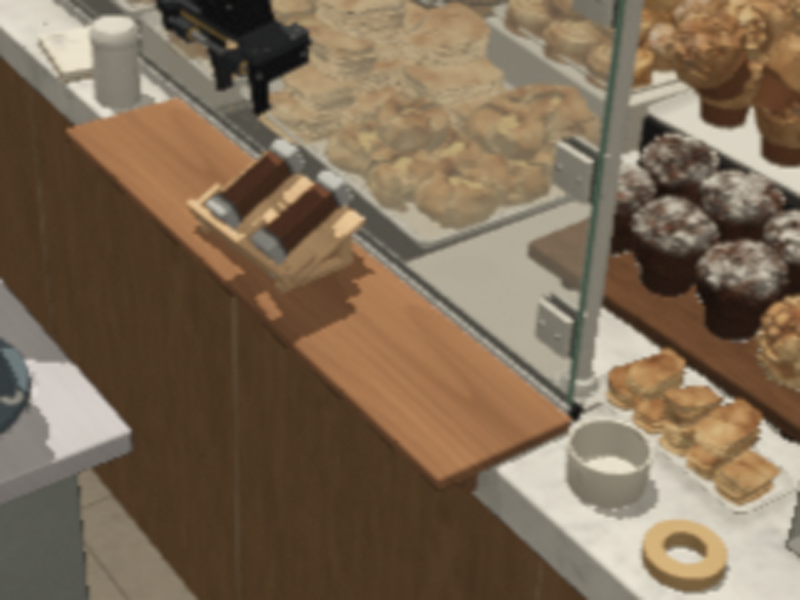

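Both mills lie flat in their lanes with cap ends at rows 73 and 75 (model 73), and nothing touches the hand. The unloaded moment here is about −0.09 N·m, so mill 2's net of −0.2 N·m confirms its heavy end is down.

Call:
play_rows:
  fingers: [80,80,80,80,80]
  linear:
    - [0,0,-20]
    - [0,0,-40]
    - [0,0,-40]
    - [0,0,-40]
    - [0,0,-40]
  rot:
    - [0,0,0]
    - [0,0,0]
    - [0,0,0]
    - [0,0,0]
    - [0,0,0]

```text
time_s: 20.7
position: [0.4088, 0.0619, 0.2286]
tcp_rot: [[-0.988, -0.069, 0.136], [-0.069, 0.998, 0.01], [-0.137, 0.001, -0.991]]
force: [-1.8, -1.0, 0.5]
opening: 0.681
```

Run:
```python
from h import *
s=st();print('tool M',s['tcp_rot'].T@s['moment'])
print(bot.hand_in())
```

```text
t 20.7 J [  -8.285    10.1825  115.6273    2.3694   46.5461 -103.7707] p [0.4088 0.0619 0.2286] F [-1.8173 -1.0488  0.4892] M [ 0.0519 -0.0451  0.0501] op 0.6811261793815294
[[-0.9882 -0.0693  0.1363]
 [-0.0685  0.9976  0.0105]
 [-0.1367  0.001  -0.9906]]
tool M [-0.0551 -0.0485 -0.043 ]
the job is handed in; nothing more can be done
None
```

Both mills are on the sloping rest, one in each lane, with the heavy end down at the foot stop. I handed the job in at about 20.7 s.

- **Heavy ends:** I lifted each mill at its middle and read the wrist moment. The right mill's heavy end was on the far side, so I turned it half round before placing it in lane 2. The left mill's heavy end already faced the robot, so it went into lane 1 as it was.
- **Placing:** The arm could not tilt the full 26 degrees. I tilted it 8 degrees and let each mill pivot in the jaws as it came down on the slope. I then nudged each one against the stop and let go.
- **Last checks:** In the last wrist view, both mills lie straight in their lanes, with the cap ends within about 1 mm of where the stop should put them. The scene view shows the shaker, ramekin and tape roll still standing. The hand was clear of everything when I handed in.
- **Disagreements:** The two cameras differed by 3 to 4 mm on where the rest was, so I weighted the wrist view. The second mill's raw moment read about 0.3 N m, above the stated 0.13 to 0.19. Taking off the unloaded reading of about 0.1 leaves roughly 0.2, and the sign was clear.

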